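# Find the cutlery basket that nests in the caddy

## Task

The stainless caddy standing on the round cork trivet needs its lift-out cutlery basket: try the three grey baskets in it until you find the one that nests all the way, its flange lying flat on the caddy's rim. Lower them in gently rather than dropping them, and leave the right one in the caddy and the other two standing upright on the worktop. Leave the caddies, the bowl and the ice-cube tray where they are.

Things in the scene. Friction and masses are not known exactly. Their poses are not given: they have to be found in the camera images.
- trivet: Round cork trivet, 200 mm across and only about 1.5 mm thick, lying on the worktop; origin at its centre. The caddy to be fitted stands upright within 15 mm of its centre; it is flat enough that things on it stand at worktop height.
- caddy_a: One of three square double-walled steel caddies, alike outside: 120 x 120 mm, 105 high, open on top, 1.5 kg, loose. Origin at the centre of the underside, z up, x and y square to the sides. The square wells differ: 80 mm wide and 89 deep, 90 wide and 77 deep, or 100 wide and 65 deep (depth from the rim); not told which is which. Any of the three may be the one on the trivet.
- caddy_a_rim (a point): Centre of the mouth of caddy_a, at rim height (105 mm above its underside); axes as the caddy.
- caddy_b: One of three square double-walled steel caddies, alike outside: 120 x 120 mm, 105 high, open on top, 1.5 kg, loose. Origin at the centre of the underside, z up, x and y square to the sides. The square wells differ: 80 mm wide and 89 deep, 90 wide and 77 deep, or 100 wide and 65 deep (depth from the rim); not told which is which. Any of the three may be the one on the trivet.
- caddy_b_rim (a point): Centre of the mouth of caddy_b, at rim height (105 mm above its underside); axes as the caddy.
- caddy_c: One of three square double-walled steel caddies, alike outside: 120 x 120 mm, 105 high, open on top, 1.5 kg, loose. Origin at the centre of the underside, z up, x and y square to the sides. The square wells differ: 80 mm wide and 89 deep, 90 wide and 77 deep, or 100 wide and 65 deep (depth from the rim); not told which is which. Any of the three may be the one on the trivet.
- caddy_c_rim (a point): Centre of the mouth of caddy_c, at rim height (105 mm above its underside); axes as the caddy.
- basket_a: One of three grey cutlery baskets, about 0.2 kg, upright on the worktop. Square body, 112 x 112 mm flange 5 mm thick round its top, cross handle above. Flange and handle are alike; the bodies below the flange differ: 74 mm wide and 86 deep, 84 and 74, or 94 and 62. Each fits just one caddy, with 3 mm spare on each side and below. Origin at the centre of the underside, z up, x along the handle bar.
- basket_a_flange (a point): Point on the middle axis of basket_a at the level of the flange's underside, which lies on the caddy's rim when the basket is home; its height over the underside is the depth of that basket's body. Axes as the basket.
- basket_a_grip (a point): Centre of the handle bar of basket_a, 44 mm above the flange's underside: bar 64 mm long (along x), 14 mm thick (along y), 22 mm high; clear space below the bar down to the flange. Axes as the basket.
- basket_b: One of three grey cutlery baskets, about 0.2 kg, upright on the worktop. Square body, 112 x 112 mm flange 5 mm thick round its top, cross handle above. Flange and handle are alike; the bodies below the flange differ: 74 mm wide and 86 deep, 84 and 74, or 94 and 62. Each fits just one caddy, with 3 mm spare on each side and below. Origin at the centre of the underside, z up, x along the handle bar.
- basket_b_flange (a point): Point on the middle axis of basket_b at the level of the flange's underside, which lies on the caddy's rim when the basket is home; its height over the underside is the depth of that basket's body. Axes as the basket.
- basket_b_grip (a point): Centre of the handle bar of basket_b, 44 mm above the flange's underside: bar 64 mm long (along x), 14 mm thick (along y), 22 mm high; clear space below the bar down to the flange. Axes as the basket.
- basket_c: One of three grey cutlery baskets, about 0.2 kg, upright on the worktop. Square body, 112 x 112 mm flange 5 mm thick round its top, cross handle above. Flange and handle are alike; the bodies below the flange differ: 74 mm wide and 86 deep, 84 and 74, or 94 and 62. Each fits just one caddy, with 3 mm spare on each side and below. Origin at the centre of the underside, z up, x along the handle bar.
- basket_c_flange (a point): Point on the middle axis of basket_c at the level of the flange's underside, which lies on the caddy's rim when the basket is home; its height over the underside is the depth of that basket's body. Axes as the basket.
- basket_c_grip (a point): Centre of the handle bar of basket_c, 44 mm above the flange's underside: bar 64 mm long (along x), 14 mm thick (along y), 22 mm high; clear space below the bar down to the flange. Axes as the basket.
- ice_tray: Bystander: green ice-cube tray lying upside down, 90 x 200 mm, 30 mm high; origin at the centre of the underside.
- bowl: Bystander: round stainless bowl, 140 mm across, 60 mm high; origin at the centre of the underside.
Mind the look-alikes: they are no part of the job. What is shaped like the caddy_b but blue or pink is not meant. Leave any orange look-alike of the caddy_a alone.

How it is judged:
At the end, for the whole second after the job is handed in: The caddy on the trivet is upright, its matching basket in it: flange underside within 4 mm of rim height, centred within 8 mm, level within 0.06 rad. The other two baskets stand upright on the worktop (within 0.06 rad, underside under 5 mm above it). All baskets at rest (((horizontal distance between caddy_a and trivet below 0.06 m and z of basket_b_flange in the frame of caddy_a_rim between -0.004 and 0.004 m and horizontal distance between basket_b_flange and caddy_a_rim below 0.008 m and angle between each of basket_b_flange, basket_a, basket_c's own z axis and vertical below 0.06 rad and angle between caddy_a_rim's own z axis and vertical below 0.05 rad and linear speed of each of basket_b, basket_a, basket_c below 0.02 m/s and height (world z) of each of basket_a, basket_c below 0.005 m) or (horizontal distance between caddy_b and trivet below 0.06 m and z of basket_c_flange in the frame of caddy_b_rim between -0.004 and 0.004 m and horizontal distance between basket_c_flange and caddy_b_rim below 0.008 m and angle between each of basket_c_flange, basket_a, basket_b's own z axis and vertical below 0.06 rad and angle between caddy_b_rim's own z axis and vertical below 0.05 rad and linear speed of each of basket_c, basket_a, basket_b below 0.02 m/s and height (world z) of each of basket_a, basket_b below 0.005 m) or (horizontal distance between caddy_c and trivet below 0.06 m and z of basket_a_flange in the frame of caddy_c_rim between -0.004 and 0.004 m and horizontal distance between basket_a_flange and caddy_c_rim below 0.008 m and angle between each of basket_a_flange, basket_b, basket_c's own z axis and vertical below 0.06 rad and angle between caddy_c_rim's own z axis and vertical below 0.05 rad and linear speed of each of basket_a, basket_b, basket_c below 0.02 m/s and height (world z) of each of basket_b, basket_c below 0.005 m))); the robot touches nothing.
It fails at once if a basket was dropped into or jerked about in a caddy (faster than 0.5 m/s with its flange less than 50 mm above the rim) ((horizontal distance between basket_a and caddy_a below 0.05 m and z of basket_a_flange in the frame of caddy_a_rim below 0.05 m and linear speed of basket_a above 0.5 m/s) or (horizontal distance between basket_a and caddy_b below 0.05 m and z of basket_a_flange in the frame of caddy_b_rim below 0.05 m and linear speed of basket_a above 0.5 m/s) or (horizontal distance between basket_a and caddy_c below 0.05 m and z of basket_a_flange in the frame of caddy_c_rim below 0.05 m and linear speed of basket_a above 0.5 m/s) or (horizontal distance between basket_b and caddy_a below 0.05 m and z of basket_b_flange in the frame of caddy_a_rim below 0.05 m and linear speed of basket_b above 0.5 m/s) or (horizontal distance between basket_b and caddy_b below 0.05 m and z of basket_b_flange in the frame of caddy_b_rim below 0.05 m and linear speed of basket_b above 0.5 m/s) or (horizontal distance between basket_b and caddy_c below 0.05 m and z of basket_b_flange in the frame of caddy_c_rim below 0.05 m and linear speed of basket_b above 0.5 m/s) or (horizontal distance between basket_c and caddy_a below 0.05 m and z of basket_c_flange in the frame of caddy_a_rim below 0.05 m and linear speed of basket_c above 0.5 m/s) or (horizontal distance between basket_c and caddy_b below 0.05 m and z of basket_c_flange in the frame of caddy_b_rim below 0.05 m and linear speed of basket_c above 0.5 m/s) or (horizontal distance between basket_c and caddy_c below 0.05 m and z of basket_c_flange in the frame of caddy_c_rim below 0.05 m and linear speed of basket_c above 0.5 m/s)).
It fails at once if a caddy, the ice-cube tray or the bowl was shifted by more than 40 mm (distance of any of caddy_a, caddy_b, caddy_c, ice_tray, bowl from where it was at the start of the episode above 0.04 m).
It also fails if it takes over 72 s, if anything falls off the work surface, if the arm or the gripper's body presses on something with over 40 N, if the wrist force passes 120 N, or if a joint passes its speed limit or range.

## Robot

A 6-joint arm with a two-finger parallel gripper is mounted at the origin on the work surface. World frame = base frame: x ahead of the robot, y to its left, z up, the work surface at z = 0. Lengths are in m, angles in rad, forces in N, time in s.
With the tool pointing down it reaches from about 0.4 to 0.825 m from the base axis. Payload 7 kg.
Tool frame: the origin (TCP) lies at the centre of the arm's flange, where the gripper is bolted on; the fingertips stand 178 mm ahead of it and the grasp point (between the pads) lies 159 mm ahead of it; z points along the fingers, y is the direction in which the jaws open and shut (so a half turn about z gives the same grasp; the last joint's range is limited). The gripper opens to 88 mm and grips with 3 to 60 N. Pads are 19 mm wide; open, the fingers measure 130 mm over their backs; the gripper's body (78 mm by 193 mm) begins 47 mm behind the grasp point.
Start: joints at [-1.043, 0.359, 0.012, 0, -1.224, -0.288], TCP at [0.16, -0.656, 0.405] pointing down, gripper open.
Joint ranges: [-3.07, 3.07], [-1.43, 2.12], [-1.02, 1.25], [-3.03, 1.67], [-3.05, -0], [-3.03, 3.03]. Speed limits (rad/s): [2.39, 2.39, 3.01, 3.14, 3.14, 3.14].

## Interface

Orientations are given as [roll, pitch, yaw] about the fixed x, y, z axes, in that order (R = Rz(yaw) Ry(pitch) Rx(roll)).
In Python, from station import arm gives the robot as it stands.
- The arm moves only by the shell command python3 -m handwheel 'ROWS' [OPENING] [FORCE]. ROWS is JSON, a list of rows, each a list of 4 numbers: the shift along the world's x, y, z in cm, then the turn about the world's z in rad. In form: [[dx, dy, dz, yaw], ...]. A call has 1 to 20 rows; each row shifts and turns the commanded pose from where the row before left it; what a row does not reach is not made up. A row lasts 1/10 s, in which the tool goes at most 50 mm and 8.59 degrees, less where a joint would pass 70% of its speed; a pose out of reach is approached as far as the arm can. A call is refused whole if a number of a shift passes 5 or a number of a turn 0.15, either way. A call with a gripper value outside its range is refused whole. OPENING is the closure, from 0 (fully open) to 1 (shut), set as the call begins (- or left out, the last holds). The fingers move at their own pace and stop on an object; FORCE is the grip in N (left out, the last holds). Time passes only in rows, so rows that do not move let the fingers close. It gives the time, the measured TCP pose, the force and the opening at its end, in the units of the state.
- arm.get_state(): the state, without advancing time (a new reading comes with each control period).
- arm.grab_frame(name): name is "scene" or "top" or "wrist"; returns a dict with "image" (400x640x3 uint8, red, green, blue), "depth" (400x640 float32, m along the optical axis (not along the pixel's ray), 0 where there is no reading), "vfov" (degrees; the focal length in pixels is half the picture's height over the tangent of half this angle, whatever the lens; pixels are square), "cx", "cy" (the principal point, pixels), "k1" (the pictures are not rectified: a ray, as slopes to the right and down, at radius r is drawn at 1 + k1 r^2 times it, then the intrinsics apply), "rvec" (rotation vector, rad) and "tvec" (3), from world to camera coordinates, as OpenCV has them. Camera axes: x right, y down, z forward; pixel columns grow to the right and rows downward; lengths in m; the calibration is good to about 2 mm. A picture is of the moment at which its call begins.
- arm.job_done(): hands the job in, once; it reports no verdict.
The state is a dict: "t": time; "q": joint angles; "qd": joint speeds; "joint_efforts": joint torques, N m; "eef_pos": TCP position; "ee_rot": TCP orientation; "force": force on the tool from outside, world axes, zero at the start; "moment": the same for the moment, N m; "width": finger opening in m.
Only numpy, scipy, OpenCV 4.12 (cv2) and the standard library are available. Lean on these libraries where they do the work, as an engineer would, in place of code of your own. Each camera call takes 0.05 s, during which the arm holds its last target.

## Working session

There is one attempt and no reset: what is moved stays moved. The work goes in short steps, Python scripts to look and compute and a shell command to move; the robot and the scene stay as the last step left them, time stands still between calls to the robot, and variables do not carry over. Pictures are saved under pics/ and viewed, and the job is handed in when it is done.

```bash
ls; mkdir -p pics
cat > h.py <<'E'
import numpy as np, cv2
from station import arm
def grab(n,save=None):
    f=arm.grab_frame(n)
    if save: cv2.imwrite('pics/'+save,cv2.cvtColor(f['image'],cv2.COLOR_RGB2BGR))
    return f
def K(f):
    F=200/np.tan(np.radians(f['vfov'])/2)
    return np.array([[F,0,f['cx']],[0,F,f['cy']],[0,0,1.]])
def cloud(f):
    k=K(f);v,u=np.mgrid[0:400,0:640].astype(np.float64)
    p=cv2.undistortPoints(np.stack([u.ravel(),v.ravel()],1)[:,None],k,np.array([f['k1'],0,0,0.]))[:,0]
    z=f['depth'].ravel().astype(float)
    c=np.c_[p*z[:,None],z]
    R=cv2.Rodrigues(np.array(f['rvec'],float))[0]
    w=(c-np.array(f['tvec']).ravel())@R
    w[z==0]=np.nan
    return w.reshape(400,640,3)
def ray(f,u,v,h):
    p=cv2.undistortPoints(np.array([[[u,v]]],float),K(f),np.array([f['k1'],0,0,0.]))[0,0]
    R=cv2.Rodrigues(np.array(f['rvec'],float))[0]
    o=-R.T@np.array(f['tvec']).ravel(); d=R.T@np.array([p[0],p[1],1])
    return o+d*(h-o[2])/d[2]
E
python3 - <<'E'
from h import *
s=arm.get_state();print(s)
for n in['scene','top','wrist']:
    f=grab(n,n+'0.png');print(n,{k:v for k,v in f.items() if k not in('image','depth')})
E
```

```text
pics
{'t': 0.0, 'q': array([-1.04289991e+00,  3.59363016e-01,  1.10601446e-02, -3.66922848e-04,
       -1.22409353e+00, -2.88051457e-01]), 'qd': array([ 9.61817617e-04, -7.96809082e-04,  8.35150542e-05, -2.12126095e-04,
        1.22298344e-03, -2.59165725e-04]), 'joint_efforts': array([ 7.42756620e-04, -5.82722390e+01,  2.93063951e+01,  6.99760839e+00,
        6.91613270e-03, -1.00749439e-04]), 'eef_pos': array([ 0.16026858, -0.65549074,  0.40373542]), 'ee_rot': array([ 3.13996051e+00, -1.23880632e-04, -2.90187255e+00]), 'force': array([0.13995091, 0.55317205, 0.22425382]), 'moment': array([-0.00326302, -0.01567194, -0.06811542]), 'width': 0.08777930637698209}
scene {'vfov': 51.49579949104475, 'cx': 316.8550741259233, 'cy': 196.97306362446105, 'k1': -0.09528443655436433, 'rvec': array([ 1.95373253,  1.51102603, -0.63857853]), 'tvec': array([-0.00234115, -0.30194969,  1.43884733])}
top {'vfov': 57.09581863740868, 'cx': 321.2062950472885, 'cy': 203.21839108936885, 'k1': 0.026055169708406222, 'rvec': array([ 2.12407887, -2.0905083 ,  0.22843217]), 'tvec': array([-0.10656947,  0.52302244,  0.95271236])}
wrist {'vfov': 70.39577518572985, 'cx': 320.12154191746913, 'cy': 202.0962678617921, 'k1': -0.032243267537321846, 'rvec': array([-1.83324633, -2.33397775, -0.30548431]), 'tvec': array([ 0.67326288, -0.03187736,  0.38959452])}
```

View pics/scene0.png

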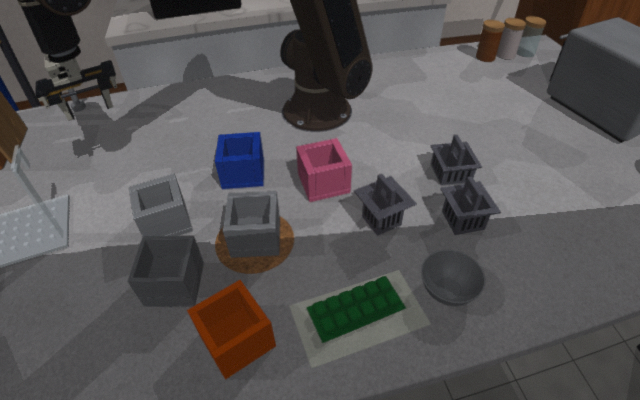

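View pics/top0.png

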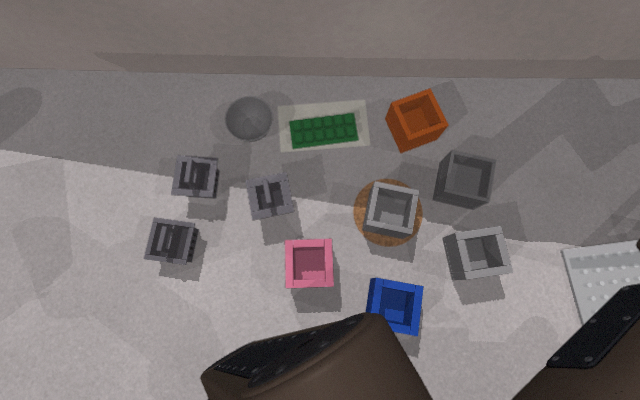

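View pics/wrist0.png

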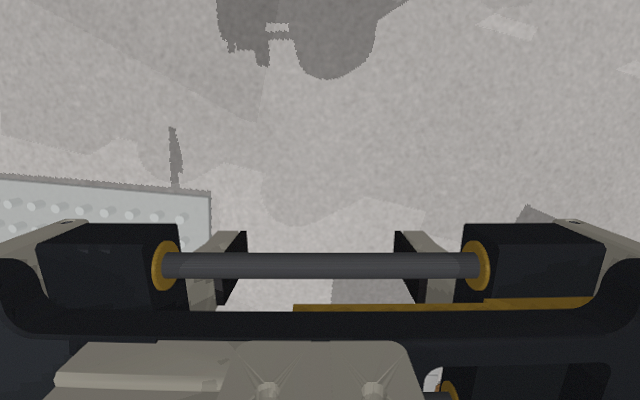

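Candidates in the top picture:
- **Grey baskets:** (196,176), (270,195) and (172,241).
- **Grey caddies:** (392,210) on the cork trivet, which is the one I want, plus (465,180) and (478,252).
- **Look-alikes to leave:** orange (416,120), pink (310,262) and blue (396,305).

Next I'll measure heights and sizes, and make one close crop.

Run:
```python
from h import *
f=grab('top');w=cloud(f);im=f['image']
crop=im[130:290,120:520];cv2.imwrite('pics/crop0.png',cv2.resize(cv2.cvtColor(crop,cv2.COLOR_RGB2BGR),None,fx=2,fy=2))
np.save('w.npy',w)
def rect(m):
    pts=w[m][:,:2]; r=cv2.minAreaRect((pts*1000).astype(np.float32));return r
Z=w[...,2]
for n,(u,v) in dict(cad=(392,210),c2=(465,180),c3=(478,252)).items():
    b=np.zeros((400,640),bool);b[v-40:v+40,u-40:u+40]=1
    c=w[v,u]
    rim=b&(abs(Z-.105)<.006)
    n_,l,st,ce=cv2.connectedComponentsWithStats(rim.astype(np.uint8));k=1+np.argmax(st[1:,4]);rim=l==k
    print(n,'rim z',np.median(Z[rim]),rect(rim),'centre',c, 'floor z',np.median(Z[v-5:v+6,u-5:u+6]))
    # inner hole width: cross sections
for n,(u,v) in dict(b1=(196,176),b2=(270,195),b3=(172,241)).items():
    b=np.zeros((400,640),bool);b[v-33:v+33,u-33:u+33]=1
    h=Z[b&(Z>.03)]
    hist,e=np.histogram(h,bins=np.arange(.03,.17,.004));print(n,[(round(x*1000),int(y)) for x,y in zip(e,hist) if y>8])
```

```text
cad rim z 0.1053718011926422 ((506.9625244140625, -284.6321105957031), (119.8228759765625, 121.23054504394531), 78.7169418334961) centre [ 0.5137022  -0.29669094  0.03266878] floor z 0.028387130760191455
c2 rim z 0.10510196991299407 ((596.7360229492188, -490.8050537109375), (122.64079284667969, 123.38320922851562), 76.76014709472656) centre [ 0.60054907 -0.50098878  0.04481459] floor z 0.04045295944008052
c3 rim z 0.10537268303259623 ((394.6783752441406, -509.2240295410156), (119.43338012695312, 122.04576110839844), 9.415718078613281) centre [ 0.40250732 -0.53446533  0.01514002] floor z nan
b1 [(30, 24), (34, 15), (38, 19), (42, 18), (46, 18), (50, 31), (54, 26), (58, 31), (62, 31), (66, 33), (70, 48), (74, 175), (78, 663), (82, 108), (110, 9), (114, 17), (118, 17), (122, 21), (126, 74), (130, 46)]
b2 [(30, 10), (34, 11), (38, 12), (42, 14), (46, 12), (54, 11), (58, 11), (62, 13), (66, 13), (70, 13), (74, 10), (78, 15), (82, 13), (86, 171), (90, 817), (94, 132), (138, 94), (142, 39)]
b3 [(30, 38), (34, 54), (38, 50), (42, 41), (46, 38), (50, 50), (54, 41), (58, 50), (62, 161), (66, 556), (70, 121), (98, 13), (102, 21), (106, 13), (110, 19), (114, 74), (118, 68)]
```

View pics/crop0.png

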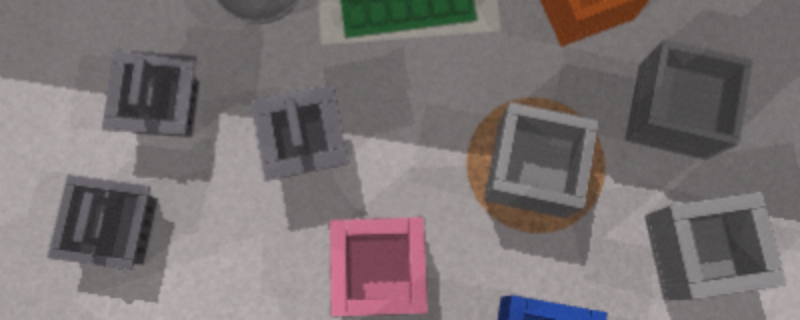

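Trivet caddy: the floor is at 28 mm, so the well is 77 mm deep and takes the 84 mm wide, 74 mm deep body. Flange tops are at 79, 91 and 67 mm, so that basket is the one at (196,176). I'll get accurate poses for both.

Run:
```python
from h import *
f=grab('top');g=grab('scene')
def big(m):
    n_,l,st,ce=cv2.connectedComponentsWithStats(m.astype(np.uint8));return l==1+np.argmax(st[1:,4])
def R(p):
    r=cv2.minAreaRect((p[:,:2]*1000).astype(np.float32));return np.round(r[0],1),np.round(r[1],1),round(r[2],2)
for nm,ff,pos in (('top',f,dict(cad=(392,210),b1=(196,176))),('scene',g,dict(cad=(251,215),b1=(467,200)))):
    w=cloud(ff);Z=w[...,2]
    for n,(u,v) in pos.items():
        b=np.zeros((400,640),bool);b[v-42:v+42,u-42:u+42]=1
        zs=[.105] if n=='cad' else [.079,.127]
        for z in zs:
            m=big(b&(abs(Z-z)<(.006 if z<.12 else .012)))
            p=w[m]; print(nm,n,z,m.sum(),'z',np.round(np.median(p[:,2]),4),R(p),'mean',np.round(p.mean(0),4), 'pca', np.round(np.linalg.svd(p[:,:2]-p[:,:2].mean(0),full_matrices=False)[2][0],3))
        vis=cv2.cvtColor(ff['image'],cv2.COLOR_RGB2BGR)
# trivet-caddy well: inner corners by floor extents
w=cloud(f);Z=w[...,2]
print('floor hist',np.histogram(Z[180:240,362:422],bins=np.arange(.01,.11,.005)))
```

```text
top cad 0.105 958 z 0.1053 (array([ 506.7, -284.4]), array([119.5, 120.8]), 78.52) mean [ 0.5053 -0.2843  0.1053] pca [-0.959  0.284]
top b1 0.079 953 z 0.0799 (array([590.1, 248.4]), array([111.8, 112.4]), 87.44) mean [0.5875 0.2481 0.0797] pca [ 0.446 -0.895]
top b1 0.127 169 z 0.1285 (array([590.5, 247.9]), array([14.6, 64. ]), 87.08) mean [0.5884 0.2465 0.1272] pca [-0.998  0.062]
scene cad 0.105 1017 z 0.1062 (array([ 508.1, -284.8]), array([118.7, 124.8]), 79.69) mean [ 0.5143 -0.2859  0.1058] pca [ 0.995 -0.1  ]
scene b1 0.079 868 z 0.0791 (array([592.8, 247.4]), array([114.4, 114. ]), 87.33) mean [0.6007 0.2422 0.079 ] pca [-0.653 -0.757]
scene b1 0.127 186 z 0.1273 (array([593.9, 245.8]), array([16.5, 63.9]), 88.19) mean [0.596  0.244  0.1254] pca [ 1.    -0.016]
floor hist (array([ 15,  19,  46, 599, 200,  42,  45,  42,  48,  46,  44,  47,  52,
        47,  56,  40,  55,  55, 389]), array([0.01 , 0.015, 0.02 , 0.025, 0.03 , 0.035, 0.04 , 0.045, 0.05 ,
       0.055, 0.06 , 0.065, 0.07 , 0.075, 0.08 , 0.085, 0.09 , 0.095,
       0.1  , 0.105]))
```

```bash
python3 -m handwheel '[[3.4,3.6,0,-0.03],[3.4,3.6,0,-0.03],[3.4,3.6,0,-0.03],[3.4,3.6,0,-0.03],[3.4,3.6,0,-0.03],[3.4,3.6,0,-0.03],[3.4,3.6,0,-0.03],[3.4,3.6,0,-0.03],[3.4,3.6,0,-0.03],[3.4,3.6,0,-0.02],[0,0,0,0]]' 0 20
```

```text
t: 1.4
eef_pos: [0.5036, -0.292, 0.4045]
ee_rot: [3.141, 0.001, 3.095]
force: [-0.1, -1.0, -0.1]
width: 0.0879
```

```bash
python3 -m handwheel '[[0.6,3.8,0,0],[0.6,3.8,0,0],[0.6,3.8,0,0],[0.6,3.8,0,0],[0.6,3.8,0,0],[0.6,3.8,0,0],[0.6,3.8,0,0],[0.6,3.8,0,0],[0.6,3.8,0,0],[0.6,3.8,0,0],[0.6,3.8,0,0],[0.6,3.8,0,0],[0.6,3.8,0,0],[0.9,4.6,0,0],[0,0,0,0],[0,0,0,0]]'; python3 -c "
from h import *
grab('wrist','wrist1.png')"
```

```text
t: 3.0
eef_pos: [0.5873, 0.2451, 0.404]
ee_rot: [-3.141, -0.001, 3.093]
force: [-1.0, -0.5, 0.1]
width: 0.0878
```

View pics/wrist1.png

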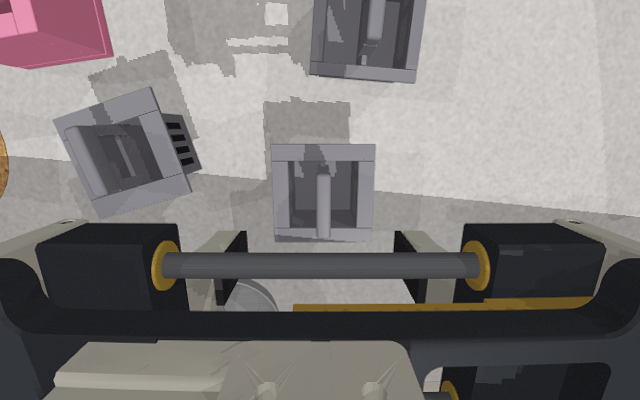

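The wrist view shows the chosen basket at (323,195), with its bar square to the jaws and midway between them. The neighbours at (125,150) and (367,35) are clear. Going down to grip.

```bash
python3 -m handwheel '[[0.3,0.2,-2,0],[0,0,-2,0],[0,0,-2,0],[0,0,-2,0],[0,0,-2,0],[0,0,-1.5,0],[0,0,-1.2,0],[0,0,0,0],[0,0,0,0]]' && python3 -m handwheel '[[0,0,0,0],[0,0,0,0],[0,0,0,0],[0,0,0,0],[0,0,0,0],[0,0,0,0],[0,0,0,0],[0,0,0,0]]' 1 25
```

```text
t: 3.95
eef_pos: [0.5906, 0.2459, 0.2782]
ee_rot: [3.141, 0.001, 3.091]
force: [0.2, -0.3, -0.4]
width: 0.0879
t: 4.75
eef_pos: [0.5903, 0.2463, 0.2776]
ee_rot: [-3.142, -0.0, 3.091]
force: [0.8, 0.1, 0.2]
width: 0.0291
```

```bash
python3 -m handwheel '[[0,0,0,0],[0,0,0,0],[0,0,0,0],[0,0,0,0],[0,0,0,0],[0,0,0,0]]' && python3 -m handwheel '[[0,0,1,0],[0,0,2,0],[0,0,2,0],[0,0,2.5,0],[0,0,2.5,0],[0,0,2.5,0],[0,0,2.5,0],[0,0,1,0],[0,0,0,0],[0,0,0,0]]'; python3 -c "
from h import *
grab('scene','s1.png')"
```

```text
t: 5.35
eef_pos: [0.5902, 0.2463, 0.2775]
ee_rot: [-3.141, -0.0, 3.091]
force: [0.3, 0.5, -1.4]
width: 0.0137
t: 6.35
eef_pos: [0.5899, 0.2462, 0.4367]
ee_rot: [-3.141, -0.001, 3.091]
force: [-0.8, -0.5, -2.6]
width: 0.0135
```

View pics/s1.png

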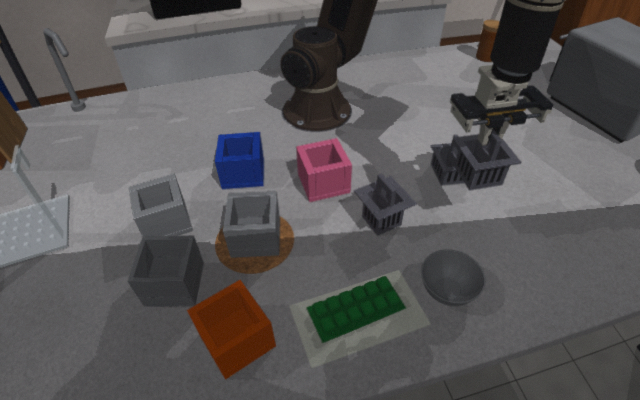

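The basket hangs level in the gripper at (485,155). Now over to the trivet caddy.

```bash
python3 -m handwheel '[[0,0,1.5,0],[-0.3,-2,0.5,-0.01],[-0.5,-3.5,0,-0.01],[-0.6,-3.5,0,-0.01],[-0.6,-3.5,0,-0.01],[-0.6,-3.5,0,-0.01],[-0.6,-3.5,0,-0.01],[-0.6,-3.5,0,-0.01],[-0.6,-3.5,0,-0.01],[-0.6,-3.5,0,-0.01],[-0.6,-3.5,0,-0.01],[-0.6,-3.5,0,-0.01],[-0.6,-3.5,0,-0.01],[-0.6,-3.5,0,-0.01],[-0.5,-3.5,0,-0.01],[-0.3,-3.5,0,-0.005],[-0.3,-2,0,0],[0,0,0,0],[0,0,0,0],[0,0,0,0]]'
python3 - <<'E'
from h import *
f=grab('top','t2.png');grab('scene','s2.png');grab('wrist','w2.png')
w=cloud(f)
def big(m):
    n_,l,st,ce=cv2.connectedComponentsWithStats(m.astype(np.uint8));return l==1+np.argmax(st[1:,4])
s=arm.get_state();print(s['eef_pos'],s['ee_rot'])
for n in('top','scene'):
    w=cloud(grab(n));Z=w[...,2]
    d=np.hypot(w[...,0]-.507,w[...,1]+.2845)<.12
    for z in(.105,s['eef_pos'][2]-.159-.044+.005):
        m=d&(abs(Z-z)<.006)
        if m.sum()<20: print(n,z,m.sum());continue
        p=w[big(m)];print(n,round(z,3),len(p),np.median(p[:,2]),cv2.minAreaRect((p[:,:2]*1000).astype(np.float32)))
E
```

```text
t: 8.4
eef_pos: [0.5051, -0.2833, 0.4571]
ee_rot: [3.141, -0.001, 2.946]
force: [-0.1, 0.4, -1.4]
width: 0.0136
[ 0.50538357 -0.28292842  0.45765198] [3.14147973e+00 2.16159900e-06 2.94747565e+00]
top 0.105 506 0.10533202151771218 ((494.49273681640625, -282.22271728515625), (120.0234603881836, 95.58573913574219), 78.36546325683594)
top 0.26 673 0.2600050941049077 ((475.6877136230469, -276.91339111328125), (111.51226806640625, 52.90568542480469), 78.95005798339844)
scene 0.105 780 0.1061258429265256 ((508.11773681640625, -285.0584716796875), (118.79360961914062, 124.9380111694336), 79.46202850341797)
scene 0.26 1003 0.2595643406723568 ((508.45867919921875, -283.5387878417969), (111.17701721191406, 115.19837951660156), 78.9063491821289)
```

View pics/t2.png

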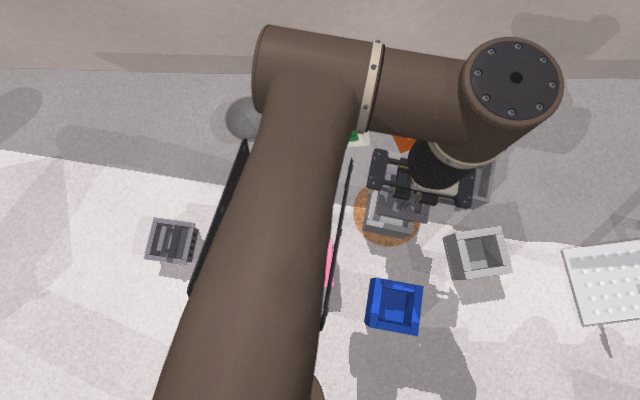

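View pics/s2.png

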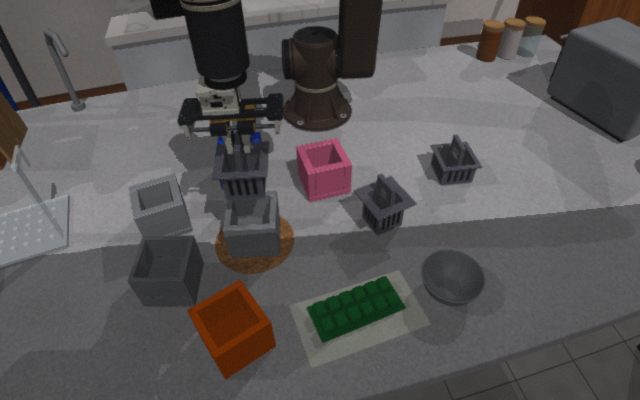

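View pics/w2.png

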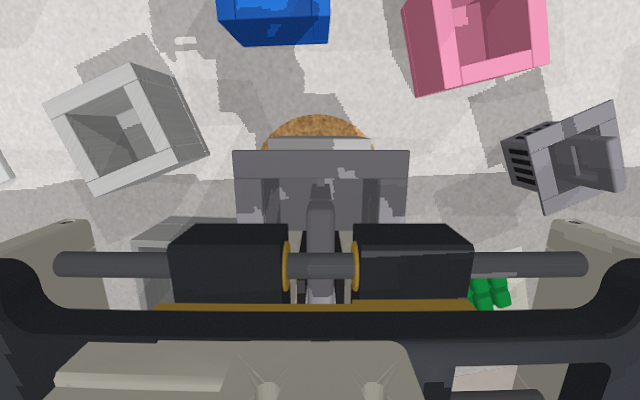

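Run:
```python
from h import *
a=np.radians(-11.1);U=np.array([[np.cos(a),np.sin(a)],[-np.sin(a),np.cos(a)]])
s=arm.get_state();print(s['eef_pos'],s['ee_rot'])
def ana(n,z,nm):
    w=cloud(grab(n));Z=w[...,2]
    d=np.hypot(w[...,0]-.507,w[...,1]+.2845)<.1
    p=w[d&(abs(Z-z)<.004)];q=(p[:,:2]-[.507,-.2845])@U.T*1000
    print(n,nm,'u',np.round(np.percentile(q[:,0],[.3,1,2,98,99,99.7]),1),'v',np.round(np.percentile(q[:,1],[.3,1,2,98,99,99.7]),1))
for n in('scene','top'): 
    ana(n,.1055,'rim');ana(n,.26,'flange')
```

```text
[ 0.50543531 -0.2830256   0.45777031] [3.14153163e+00 2.07676963e-04 2.94745271e+00]
scene rim u [-57.1 -55.7 -53.   61.8  62.3  62.9] v [-59.2 -58.5 -57.8  58.9  59.2  59.3]
scene flange u [-55.9 -54.5 -52.9  56.7  57.   57.7] v [-54.1 -53.6 -52.9  55.8  56.1  56.6]
top rim u [-60.4 -60.  -59.9  30.3  33.5  35.2] v [-58.9 -58.3 -57.4  59.3  59.5  59.7]
top flange u [-58.2 -57.9 -57.7  50.5  52.2  53. ] v [-54.  -53.6 -52.8  55.6  56.2  56.7]
```

```bash
python3 -m handwheel '[[0.13,-0.13,-1,0],[0,0,-1.5,0],[0,0,-1.5,0],[0,0,-1.5,0],[0,0,-1,0],[0,0,0,0],[0,0,0,0],[0,0,0,0]]'
python3 - <<'E'
from h import *
a=np.radians(-11.1);U=np.array([[np.cos(a),np.sin(a)],[-np.sin(a),np.cos(a)]])
s=arm.get_state();print(s['eef_pos'],s['ee_rot'])
def ana(n,z,nm):
    w=cloud(grab(n));Z=w[...,2]
    d=np.hypot(w[...,0]-.507,w[...,1]+.2845)<.1
    p=w[d&(abs(Z-z)<.004)];q=(p[:,:2]-[.507,-.2845])@U.T*1000
    print(n,nm,'u',np.round(np.percentile(q[:,0],[.3,1,2,98,99,99.7]),1),'v',np.round(np.percentile(q[:,1],[.3,1,2,98,99,99.7]),1))
for n in('scene','top'): 
    ana(n,.1055,'rim');ana(n,s['eef_pos'][2]-.198,'flange')
im=grab('scene')['image'][100:290,170:340]
cv2.imwrite('pics/s3.png',cv2.resize(cv2.cvtColor(im,cv2.COLOR_RGB2BGR),None,fx=3,fy=3,interpolation=cv2.INTER_CUBIC))
E
```

```text
t: 9.65
eef_pos: [0.5069, -0.2851, 0.3935]
ee_rot: [-3.141, 0.001, 2.947]
force: [0.5, -0.5, -0.4]
width: 0.0138
[ 0.50687526 -0.28507454  0.39345423] [-3.14133552e+00  1.27419119e-03  2.94654869e+00]
scene rim u [-57.5 -54.1 -50.2  62.1  62.4  62.9] v [-59.2 -58.4 -57.9  58.9  59.2  59.4]
scene flange u [-53.7 -52.1 -50.7  57.1  57.5  58. ] v [-55.3 -55.  -54.4  54.4  54.8  55. ]
top rim u [-60.4 -60.2 -60.1  10.9  13.6  14.7] v [-59.1 -57.4 -57.2  59.1  59.4  59.6]
top flange u [-56.5 -56.2 -56.1  51.9  53.   54.6] v [-55.7 -55.2 -53.9  53.8  54.9  55.2]
```

View pics/s3.png

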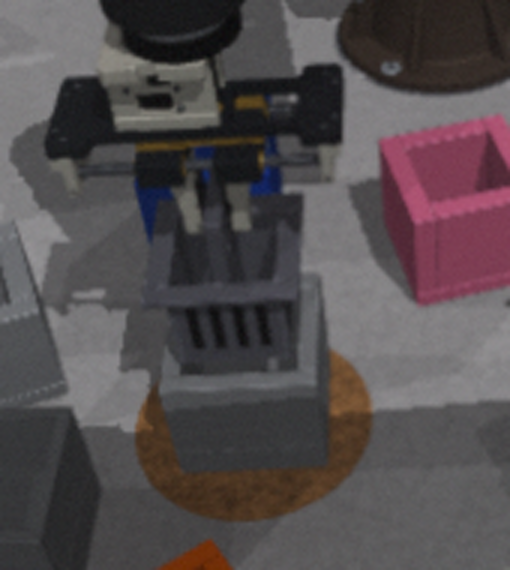

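```bash
python3 -m handwheel '[[0.05,0.04,-0.7,0],[0,0,-0.7,0],[0,0,-0.7,0],[0,0,-0.7,0],[0,0,-0.7,0],[0,0,0,0],[0,0,0,0]]' && python3 -m handwheel '[[0,0,-0.6,0],[0,0,-0.6,0],[0,0,-0.6,0],[0,0,-0.6,0],[0,0,-0.6,0],[0,0,-0.4,0],[0,0,0,0],[0,0,0,0]]'
```

```text
t: 10.6
eef_pos: [0.5071, -0.2846, 0.3575]
ee_rot: [-3.141, -0.0, 2.946]
force: [-0.6, 0.5, -1.2]
width: 0.014
t: 11.4
eef_pos: [0.5072, -0.2846, 0.3237]
ee_rot: [-3.141, 0.0, 2.946]
force: [-0.4, -0.3, -0.8]
width: 0.0134
```

No contact forces, and the body is well inside the well. Last 16 mm, slowly.

```bash
python3 -m handwheel '[[0,0,-0.4,0],[0,0,-0.4,0],[0,0,-0.3,0],[0,0,-0.2,0],[0,0,-0.2,0],[0,0,0,0],[0,0,0,0]]'; python3 -m handwheel '[[0,0,-0.1,0],[0,0,0,0],[0,0,0,0]]'
```

```text
t: 12.1
eef_pos: [0.5071, -0.2846, 0.3086]
ee_rot: [3.142, -0.0, 2.946]
force: [0.1, -0.1, -1.9]
width: 0.0139
t: 12.4
eef_pos: [0.5072, -0.2845, 0.3082]
ee_rot: [-3.141, 0.001, 2.947]
force: [-2.6, 2.8, 4.8]
width: 0.0137
```

Contact at TCP height 0.308 m, as expected for home. I'll release, retreat and check.

```bash
python3 -m handwheel '[[0,0,0,0],[0,0,0,0],[0,0,0,0],[0,0,0,0],[0,0,0,0],[0,0,0,0],[0,0,0,0],[0,0,0,0],[0,0,0,0],[0,0,0,0]]' 0.6 && python3 -m handwheel '[[0,0,1,0],[0,0,2,0],[0,0,3,0],[0,0,3,0],[0,0,3,0],[0,-3,0,0],[0,-4,0,0],[-1,-4,0,0],[-1,-4,0,0],[-1,-4,0,0],[-1,-3,0,0],[0,0,0,0],[0,0,0,0],[0,0,0,0]]'
python3 - <<'E'
from h import *
a=np.radians(-11.1);U=np.array([[np.cos(a),np.sin(a)],[-np.sin(a),np.cos(a)]])
for n in('scene','top'):
    f=grab(n,n+'4.png');w=cloud(f);Z=w[...,2]
    d=np.hypot(w[...,0]-.507,w[...,1]+.2845)<.1
    h,e=np.histogram(Z[d],bins=np.arange(.06,.18,.002));print(n,[(round(x*1e3),int(y)) for x,y in zip(e,h) if y>25])
    for nm,lo,hi in(('flange',.107,.114),('rim+flange',.1,.114),('bar',.148,.168)):
        p=w[d&(Z>lo)&(Z<hi)]
        if len(p)<20: continue
        q=(p[:,:2]-[.507,-.2845])@U.T*1000
        print(nm,np.median(p[:,2]),'u',np.round(np.percentile(q[:,0],[.5,1,99,99.5]),1),'v',np.round(np.percentile(q[:,1],[.5,1,99,99.5]),1))
        if nm=='flange':
            A=np.c_[p[:,:2]-p[:,:2].mean(0),np.ones(len(p))];print('slopes',np.round(np.linalg.lstsq(A,p[:,2],rcond=None)[0],4))
    for cu,cv in((465,180),(478,252),(392,210)) if n=='top' else ():
        c=np.zeros((400,640),bool);c[cv-40:cv+40,cu-40:cu+40]=1;m=c&(abs(Z-.105)<.004)
        if m.sum()>50:
            nn,l,st,_=cv2.connectedComponentsWithStats(m.astype(np.uint8));p=w[l==1+np.argmax(st[1:,4])]
            print(cu,cv2.minAreaRect((p[:,:2]*1000).astype(np.float32)))
E
```

```text
t: 13.4
eef_pos: [0.5071, -0.2846, 0.3077]
ee_rot: [-3.142, 0.0, 2.946]
force: [0.5, -0.5, -0.9]
width: 0.0349
t: 14.8
eef_pos: [0.4672, -0.5041, 0.4281]
ee_rot: [-3.142, 0.0, 2.947]
force: [0.1, -0.2, -0.1]
width: 0.035
scene [(60, 45), (62, 43), (64, 42), (66, 47), (68, 48), (70, 42), (72, 43), (74, 47), (76, 45), (78, 45), (80, 43), (82, 52), (84, 50), (86, 41), (88, 50), (90, 49), (92, 50), (94, 52), (96, 44), (98, 54), (100, 52), (102, 60), (104, 113), (106, 147), (108, 167), (110, 458), (112, 294), (114, 32), (158, 28), (160, 63)]
flange 0.11124980068006322 u [-54.8 -54.2  59.6  60.6] v [-57.3 -56.3  57.5  58. ]
slopes [-0.0033  0.0006  0.111 ]
rim+flange 0.11064513203138901 u [-55.2 -54.2  62.1  62.4] v [-58.4 -58.   59.   59.1]
bar 0.16032088517867113 u [-26.1 -25.5  33.2  33.5] v [-5.2 -5.1  8.6  8.6]
top [(102, 29), (104, 62), (106, 81), (108, 145), (110, 192), (112, 93)]
flange 0.11050597052392096 u [-58.6 -56.9  57.7  58.3] v [-27.6 -13.1  57.6  58.3]
slopes [-0.0022 -0.0064  0.1104]
rim+flange 0.10977574792146941 u [-60.1 -59.7  59.   59.3] v [-28.9 -24.6  59.5  59.7]
478 ((351.94696044921875, -568.7409057617188), (19.42906951904297, 34.735321044921875), 52.877174377441406)
392 ((514.119873046875, -245.9481201171875), (41.529483795166016, 120.53882598876953), 79.29645538330078)
```

View pics/scene4.png

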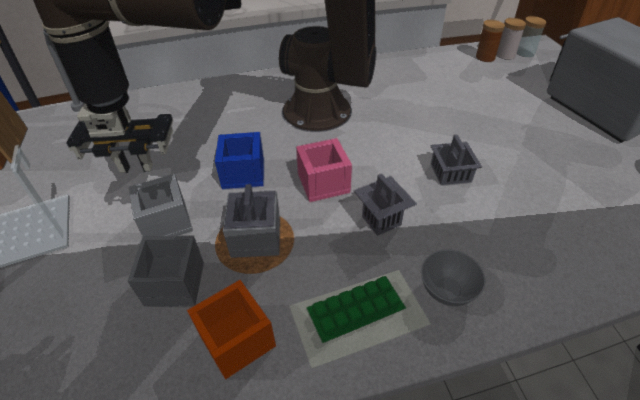

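View pics/top4.png

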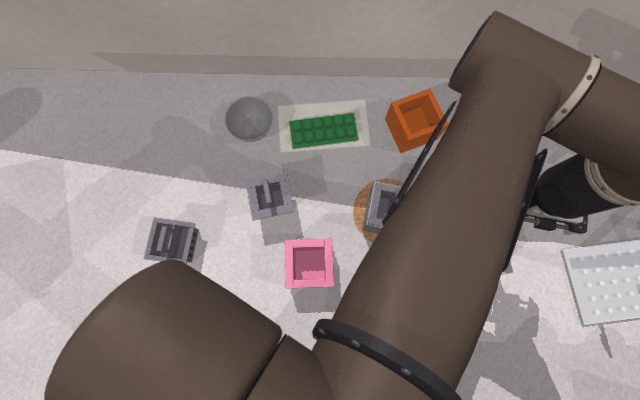

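The basket sits home at (250,215) in the scene view. Its flange top is at 110.5–111 mm against 110 expected, it is level to about 0.007 rad, and the caddy hasn't shifted. The other two baskets, at (385,205) and (456,163), were never touched. The gripper is clear, so I'm handing in.

```bash
python3 -c "
from station import arm
print(arm.get_state()['t']);arm.job_done()"
```

```text
14.9
the job is handed in; nothing more can be done
```

The right basket is in the caddy on the trivet, and I handed the job in at 14.9 s; no verdict was reported.

**Choice:** I picked the basket by measurement and did not try all three. The caddy's well measured 77 mm deep. The three flange tops stood at 79, 91 and 67 mm, so the 74 mm deep basket was the match. I lowered it in gently; it met resistance at the expected height, with about 5 N, and I released it there.

**Last checks:**
- **Height:** the flange top is at 110.5–111 mm, against 110 mm expected when home.
- **Level:** the flange is level to about 0.007 rad.
- **Centring:** it was within about 1 mm of the caddy's centre just before the final descent. I did not measure the released basket's centring as closely.
- **Caddy on the trivet:** no visible shift.
- **Everything else:** the other two baskets stand upright and untouched, and the gripper is clear. The scene view shows nothing else moved.

The final top view was partly hidden by the arm, so the other two caddies could only be checked by eye in the scene view. The two cameras disagreed by about 1–2 mm, which is within their calibration.

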